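Load the bike-repair caddy

TASK

Load the turntable caddy on the maple board. First lay the red brush flat and lengthwise along the middle of the long cork strip; then build one upright stack in the middle of the round cork seat, in this order: the black rubber grip cup (open side up), the glass jar standing inside it, the aluminium dish on the jar's lid, and last the crank puller standing upright in the dish, each centred on the one below. Leave the terracotta flower pot and the green oil bottle where they are.

Things in the scene. Friction and masses are not known exactly. Their poses are not given: they have to be found in the camera images.
- brush_mid (a point): Red plastic brush, 160 mm long, lying on the maple board (top 25 mm above the table): a bar 16 mm high, its handle 20 mm wide (from 80 mm behind this point to 20 mm ahead of it along x), its head 32 mm wide with white bristles standing up 13 mm more. This point: half-way along, half-way up the bar (8 mm above its underside), near the centre of mass. x along the brush towards the bristles, z up.
- rubber_cup_mid (a point): Black rubber grip cup: a shallow open-topped round cup, outside 68 mm across, 17 mm high, inside 58 mm across, its floor 6 mm thick (so 11 mm deep). This point is on its axis, 8.5 mm above its underside; z up. It starts on a maple board whose top is 25 mm above the table.
- jar_mid (a point): Small glass jar with a flat grey steel screw lid, closed, brass bits inside: a straight cylinder 46 mm across and 64 mm high, lid included (the lid is the top 13 mm). This point is on its axis, 32 mm above its underside; z up. It starts on a maple board whose top is 25 mm above the table.
- dish_mid (a point): Shallow round aluminium parts dish, open on top, outside 62 mm across (the upper 9 mm; the foot narrows to 48 mm), 14 mm high, walls and floor 3 mm thick (11 mm deep). This point is on its axis, 7 mm above its underside; z up. It starts on a maple board whose top is 25 mm above the table.
- puller_mid (a point): Silver aluminium crank puller standing upright: a turned part 64 mm high with a threaded foot 27 mm across (lowest 14 mm), a round body 24 mm across (14 to 48 mm above its underside) and a steel spindle 14 mm across on top. This point is on its axis, 32 mm above its underside; z up. It starts on a maple board whose top is 25 mm above the table.
- seat_top (a point): Round cork seat, 80 mm across, on the turntable platter, 65 mm from its axis. This point: centre of its top, 55 mm above the table, 2 mm above the platter floor; z up. The platter (264 mm across, any angle, stiff bearing, may be turned) has a rim 5 mm above its floor, 62 mm outward from here, and two bowls of bolts at most 10 mm high, 113 mm from here.
- strip_top (a point): Long cork strip, 170 mm by 40 mm, on the same platter, across its axis from the seat, its middle 58 mm from the axis. This point: centre of its top, 55 mm above the table, 2 mm above the platter floor; x along the strip, z up. The brush may point either way.
- flower_pot: Bystander: empty terracotta flower pot, 64 mm across at the rim, 54 mm high, standing on the board among the task's things. Its origin is the centre of its underside; z up. To be left alone.
- oil_bottle: Bystander: green plastic oil bottle, 44 mm across, 105 mm high, standing on the far edge of the board. Its origin is the centre of its underside; z up. To be left alone.
Mind the look-alikes: they are no part of the job. There is more than one size of the part that bears brush_mid; the job needs the smaller. There is more than one size of the part that bears rubber_cup_mid; the job needs the larger.

How it is judged:
By the outcome, as a careful person would: the job done as asked, in the order asked, and still so for the second after the job is handed in, with the robot touching nothing.
It also fails if it takes over 147 s, if anything falls off the work surface, if the arm or the gripper's body presses on something with over 40 N, if the wrist force passes 120 N, or if a joint passes its speed limit or range.

ROBOT

A 7-joint arm with a two-finger parallel gripper is mounted at the origin on the work surface. World frame = base frame: x ahead of the robot, y to its left, z up, the work surface at z = 0. Lengths are in m, angles in rad, forces in N, time in s.
With the tool pointing down it reaches from about 0.4 to 0.875 m from the base axis. Payload 19.3 kg.
Tool frame: the origin (TCP) lies at the very end of the fingers, on their centre line; the grasp point (between the pads) lies 19 mm behind it; z points along the fingers, y is the line along which they close (so a half turn about z gives the same grasp; the last joint's range is limited). The gripper opens to 85 mm and grips with 20 to 120 N. Pads are 22 mm wide; open, the fingers measure 114 mm over their backs; the gripper's body (76 mm by 85 mm) begins 54 mm behind the grasp point. The pads swing forward as they close: fully open they stand 13 mm farther back than shut.
Start: joints at [1.248, 0.521, -0.036, 1.599, 0.021, 1.021, -0.113], TCP at [0.156, -0.605, 0.192] pointing down, gripper open.
Joint ranges: [-2.91, 2.91], [-0.3, 2.13], [-1.5, 1.42], [0.17, 2.43], [-1.26, 4.41], [0.16, 1.93], [-2.52, 2.52]. Speed limits (rad/s): [1.89, 1.89, 2.39, 2.39, 3.01, 3.01, 3.01].

INTERFACE

Orientations are given as [roll, pitch, yaw] about the fixed x, y, z axes, in that order (R = Rz(yaw) Ry(pitch) Rx(roll)).
In Python, from workcell import bot gives the robot as it stands.
- The arm moves only by the tool servo_tool, never from a script. Its argument "plan" is a list of rows, each a list of 7 numbers: the finger opening in cm, from 0 to 8.54, then the shift along the tool's x, y, z in cm, then the turn, a rotation vector about the tool's x, y, z in degrees. In form: [[fingers, x, y, z, wx, wy, wz], ...]. A call has 1 to 10 rows; each row is the pose to reach, as a shift and turn from the pose commanded when the call began, along the tool's axes at that moment; what a row does not reach only later rows make up. A row lasts 1/10 s, in which the tool goes at most 50 mm and 8.59 degrees, less where a joint would pass 70% of its speed; a pose out of reach is approached as far as the arm can. A call with a gripper value outside its range is refused whole. The fingers move at their own pace and stop on an object; "force" is the grip in N (left out, the last holds). Time passes only in rows, so rows that repeat a pose let the fingers close. It gives the time, the measured TCP pose, the force, the opening and the grip force at its end, in the units of the state.
- bot.observe(): the state, without advancing time (a new reading comes with each control period).
- bot.grab_frame(name): name is "scene" or "top" or "wrist"; returns a dict with "frame" (384x512x3 uint8, blue, green, red), "mtx" (3x3 intrinsics, pixels), "R" (3x3) and "t" (3): a world point X has camera coordinates R X + t; the wrist camera has in their place "T_tool_cam" (4x4, takes a point from camera to tool coordinates, whose origin is the TCP and whose axes are the flange's). Camera axes: x right, y down, z forward; pixel columns grow to the right and rows downward; lengths in m; the calibration is good to about 2 mm. A picture is of the moment at which its call begins: read the wrist's pose just before it. There is no depth.
- bot.job_done(): hands the job in; it is judged then, once.
The state is a dict: "clock": time; "qpos": joint angles; "qd": joint speeds; "joint_efforts": joint torques, N m; "position": TCP position; "tool_rot": TCP orientation; "force": force on the tool from outside, world axes, zero at the start; "moment": the same for the moment, N m; "grip_width": finger opening in m; "finger_force": force on a finger pad.
Only numpy, scipy, OpenCV 4.12 (cv2) and the standard library are available. Lean on these libraries where they do the work, as an engineer would, in place of code of your own. Each camera call takes 0.05 s, during which the arm holds its last target. There are 200 camera calls.

## Working session

There is one attempt and no reset: what is moved stays moved. The work goes in short steps, Python scripts to look and compute and a tool call to move; the robot and the scene stay as the last step left them, time stands still between calls to the robot, and variables do not carry over. Pictures are saved under pics/ and viewed, at most 14 in all, crops included, and the job is handed in when it is done.

Besides the shell and the picture viewer there is one more tool, called after "Call:" by a JSON object that holds its "fn" and its "kwargs". servo_tool: Moves the arm, as the interface text tells. Its arguments: {"type":"object","properties":{"plan":{"type":"array","items":{"type":"array","items":{"type":"number"}}},"force":{"type":"number"}},"required":["plan"]}

```bash
ls; mkdir -p pics
cat > h.py <<'E'
import numpy as np,cv2,json
from scipy.spatial.transform import Rotation as Ro
from workcell import bot
def save(n,name):
    s=bot.observe(); f=bot.grab_frame(n); cv2.imwrite(f'pics/{name}.png',f['frame'])
    d={'mtx':np.array(f['mtx'])}
    if 'R' in f: d['R']=np.array(f['R']);d['t']=np.array(f['t']).ravel()
    else:
        T=np.eye(4);T[:3,:3]=Ro.from_euler('xyz',s['tool_rot']).as_matrix();T[:3,3]=s['position']
        M=np.linalg.inv(T@np.array(f['T_tool_cam']));d['R']=M[:3,:3];d['t']=M[:3,3]
    np.savez(f'pics/{name}.npz',**d); return f['frame']
def ray(name,uv):
    d=np.load(f'pics/{name}.npz'); c=-d['R'].T@d['t']
    v=d['R'].T@np.linalg.inv(d['mtx'])@np.array([uv[0],uv[1],1.]); return c,v/np.linalg.norm(v)
def onz(name,uv,z):
    c,v=ray(name,uv); return c+v*(z-c[2])/v[2]
def tri(*obs):
    A=0;b=0
    for n,uv in obs:
        c,v=ray(n,uv);P=np.eye(3)-np.outer(v,v);A=A+P;b=b+P@c
    return np.linalg.solve(A,b)
def proj(name,X):
    d=np.load(f'pics/{name}.npz');p=d['mtx']@(d['R']@np.array(X)+d['t']);return p[:2]/p[2]
def tool(dw):  # world shift -> tool cm
    s=bot.observe();return Ro.from_euler('xyz',s['tool_rot']).as_matrix().T@np.array(dw)*100
E
python3 - <<'E'
from h import *
np.set_printoptions(precision=4,suppress=True)
s=bot.observe();print(s)
for n in('scene','top'):
    f=save(n,n+'0');c=ray(n+'0',(256,192));print(n,c)
a=cv2.imread('pics/scene0.png');cv2.imwrite('pics/scene0b.png',cv2.resize(a,(800,600)))
a=cv2.imread('pics/top0.png');cv2.imwrite('pics/top0b.png',cv2.resize(a,(800,600)))
E
```

```text
pics
{'clock': 0.0, 'qpos': array([ 1.2478,  0.522 , -0.0363,  1.6   ,  0.0212,  1.0211, -0.1128]), 'qd': array([ 0.0005, -0.0004,  0.0004, -0.0016,  0.0006,  0.0012,  0.0007]), 'joint_efforts': array([  0.0012, -92.7118,   1.9804, -36.9942,   0.0178,   0.008 ,
        -0.0001]), 'position': array([ 0.1562, -0.6048,  0.1915]), 'tool_rot': array([-3.1405,  0.0001,  0.2528]), 'force': array([ 0.1883, -0.5522,  0.3002]), 'moment': array([-0.0362, -0.0199, -0.0079]), 'finger_force': 0.0, 'grip_width': 0.08555071041467605}
scene (array([0.8793, 0.7187, 0.6321]), array([-0.4085, -0.7053, -0.5793]))
top (array([0.3727, 0.0056, 1.4265]), array([ 0.0917,  0.0097, -0.9957]))
```

View pics/top0b.png

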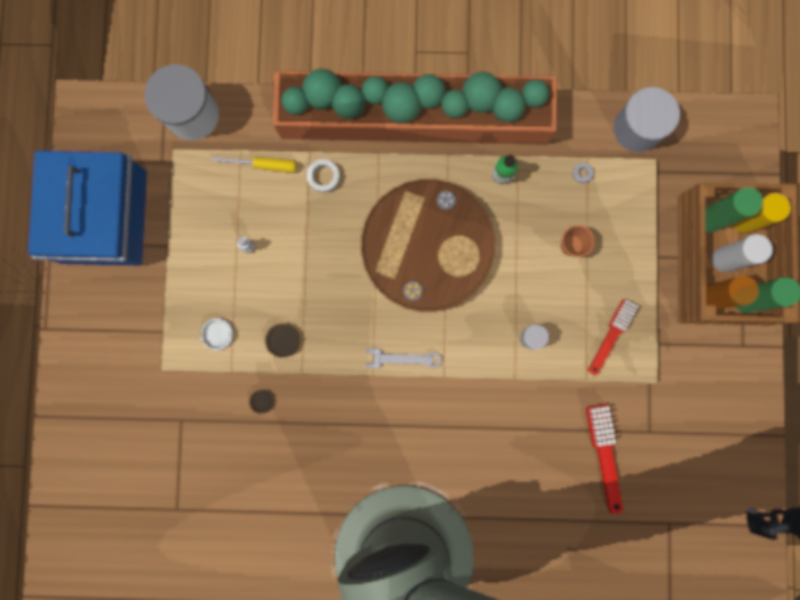

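View pics/scene0b.png

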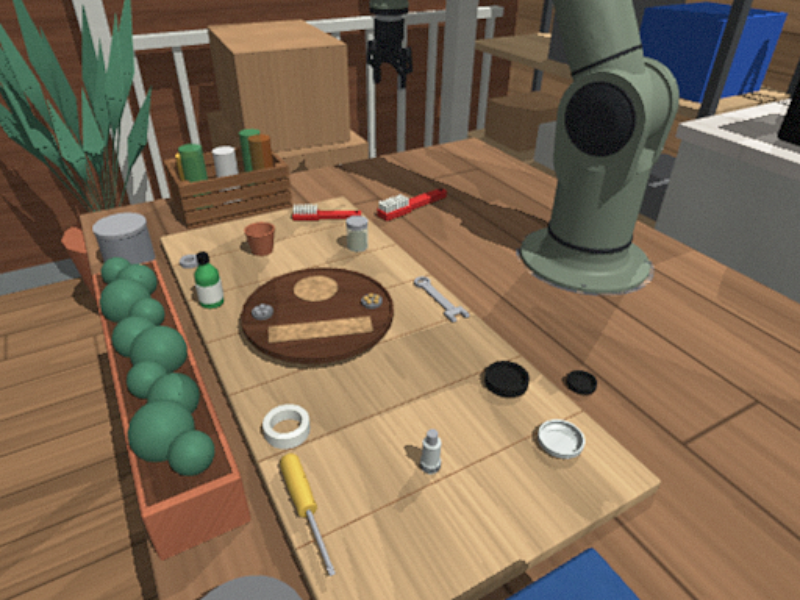

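The top view (800x600) shows these pairs:
- **Brushes:** one on the board at (613,337), and a longer one on the table at (605,458). The job needs the smaller, on-board one.
- **Cups:** one on the board at (283,340), and a smaller one on the table at (262,401). The job needs the larger, on-board one.

The other parts are the dish (217,334), puller (246,244), jar (535,336), seat (459,256) and strip (400,235). The scene view shows the same layout. Next I'll view one enlarged composite crop to confirm.

Run:
```python
from h import *
np.set_printoptions(precision=4,suppress=True)
t=cv2.imread('pics/top0.png');s=cv2.imread('pics/scene0.png')
def tile(im,x,y,w,name):
    h=int(w*.75);print(name,x,y,'scale',400/w);return cv2.resize(im[y:y+h,x:x+w],(400,300),interpolation=cv2.INTER_CUBIC)
a=np.vstack([np.hstack([tile(t,320,190,100,'topR'),tile(t,120,190,80,'topL')]),np.hstack([tile(s,180,110,110,'scR'),tile(s,260,220,130,'scL')])])
cv2.imwrite('pics/c1.png',a)
k=1/1.5625
P=lambda a:np.array(a)*k
for n,a,b in [('brushhandle',(596,373),(360,215)),('brushhead',(630,301),(293,213)),('cup',(283,340),(507,378)),('dish',(217,334),(561,438)),('puller top',(243,241),(432,433)),('jar lid',(535,335),(357,222)),('seat',(459,256),(316,288)),('strip',(400,235),(321,328)),('stripA',(414,195),(270,333)),('stripB',(388,275),(372,325))]:
    print(n,tri(('top0',P(a)),('scene0',P(b))),onz('top0',P(a),.055))
```

```text
topR 320 190 scale 4.0
topL 120 190 scale 5.0
scR 180 110 scale 3.6363636363636362
scL 260 220 scale 3.076923076923077
brushhandle [ 0.3655 -0.368   0.027 ] [ 0.3673 -0.3615  0.055 ]
brushhead [ 0.5082 -0.4312  0.0384] [ 0.508  -0.4267  0.055 ]
cup [0.4154 0.2486 0.033 ] [0.4156 0.244  0.055 ]
dish [0.4246 0.379  0.0332] [0.424  0.3729 0.055 ]
puller top [0.6019 0.3235 0.0851] [0.6078 0.3301 0.055 ]
jar lid [ 0.4346 -0.2374  0.0852] [ 0.4375 -0.2437  0.055 ]
seat [ 0.588  -0.094   0.0528] [ 0.5881 -0.0941  0.055 ]
strip [0.6269 0.0223 0.0544] [0.6269 0.0222 0.055 ]
stripA [ 0.7063 -0.0032  0.0565] [ 0.7072 -0.0034  0.055 ]
stripB [0.5463 0.0451 0.0466] [0.5475 0.0436 0.055 ]
```

View pics/c1.png

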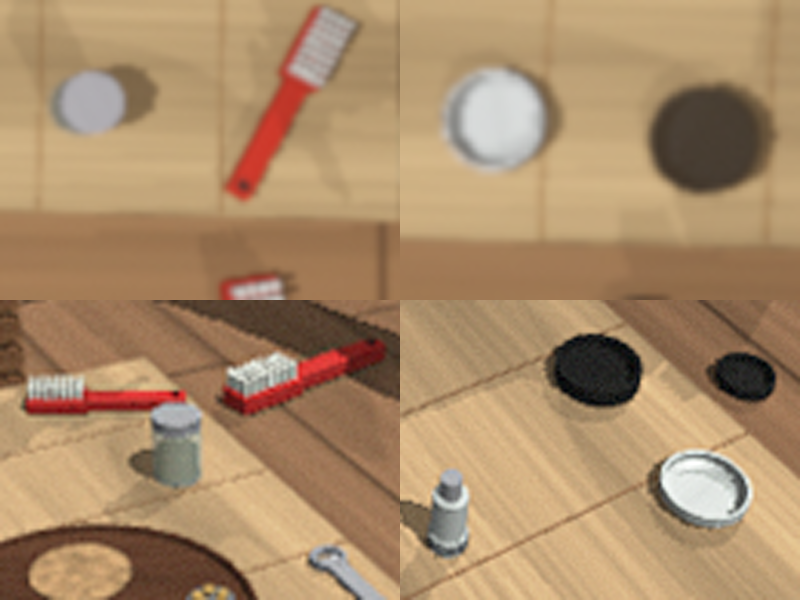

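The crop confirms both picks: the on-board brush at c1 (290,100) is the shorter of the two red ones, and the on-board black cup at c1 (707,138) is clearly larger than the one on the table at (745,376). The heights fit too: seat .053, strip .054, jar lid .085 and puller top .085. The seat-to-strip distance is 122 mm, against 123 mm expected. I'm moving above the brush.

Call:
{"fn": "servo_tool", "kwargs": {"plan": [[6,32.3,-12.8,3,0,0,38.4],[6,32.3,-12.8,3,0,0,38.4],[6,32.3,-12.8,3,0,0,38.4],[6,32.3,-12.8,3,0,0,38.4],[6,32.3,-12.8,3,0,0,38.4],[6,32.3,-12.8,3,0,0,38.4],[6,32.3,-12.8,3,0,0,38.4],[6,32.3,-12.8,3,0,0,38.4],[6,32.3,-12.8,3,0,0,38.4],[6,32.3,-12.8,3,0,0,38.4]], "force": 40}}

```text
clock: 1.1
position: [0.4359, -0.4012, 0.162]
tool_rot: [3.141, 0.001, -0.418]
force: [-0.2, -0.4, 0.7]
grip_width: 0.0598
finger_force: 0.0
```

Run:
```python
from h import *
s=bot.observe();print(s['position'],np.degrees(s['tool_rot']),s['grip_width'],s['qd'].max())
f=save('wrist','w1');cv2.imwrite('pics/w1b.png',cv2.resize(f,(800,600)))
f=bot.grab_frame('wrist');print(np.round(f['T_tool_cam'],3))
```

```text
[ 0.43593145 -0.40123366  0.16200409] [ 1.79968490e+02  3.62752541e-02 -2.39737875e+01] 0.05979922055305679 0.017919124202172662
[[ 0.001 -0.965 -0.263  0.066]
 [ 1.     0.     0.001  0.   ]
 [-0.001 -0.263  0.965 -0.182]
 [ 0.     0.     0.     1.   ]]
```

View pics/w1b.png

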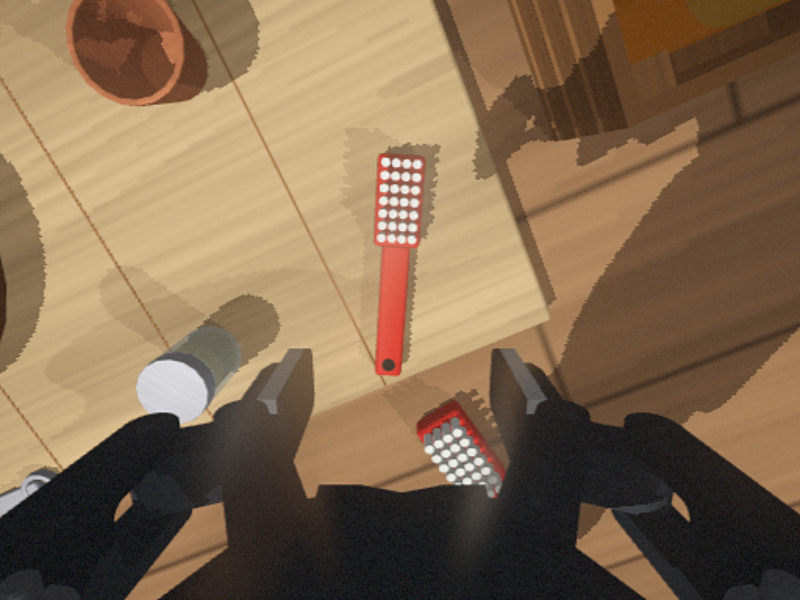

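The wrist view shows the small brush with its handle end at (389,375) and its shoulder at (397,249). The jar lid is at (173,391), with the big brush below and the pot at upper left.

Run:
```python
from h import *
k=1/1.5625;P=lambda u:np.array(u)*k
a=onz('w1',P((389,375)),.041);b=onz('w1',P((397.5,249)),.041)
print(a,b,np.linalg.norm(a-b),np.degrees(np.arctan2(b[1]-a[1],b[0]-a[0])))
d=(b-a)/np.linalg.norm(b-a);m=a+.08*d;print('mid',m)
print('h check',tri(('w1',P((389,375))),('top0',P((596,373)))))
print('jar',onz('w1',P((173,391)),.089))
s=bot.observe();print(tool(m-np.array(s['position'])))
```

```text
[ 0.36499229 -0.36048759  0.041     ] [ 0.44945204 -0.40515537  0.041     ] 0.09554402378392714 -27.87278413004107
mid [ 0.43571131 -0.39788839  0.041     ]
h check [ 0.36779214 -0.362658    0.04878323]
jar [ 0.43151456 -0.24108052  0.089     ]
[-0.1488721  -0.35154865 12.11818984]
```

Call:
{"fn": "servo_tool", "kwargs": {"plan": [[5,-0.3,-0.4,4,0,0,4],[5,-0.3,-0.4,8,0,0,4],[5,-0.3,-0.4,11,0,0,4],[5,-0.3,-0.4,12.5,0,0,4],[5,-0.3,-0.4,13.4,0,0,4],[1,-0.3,-0.4,13.4,0,0,4],[1,-0.3,-0.4,13.4,0,0,4],[1,-0.3,-0.4,13.4,0,0,4],[1,-0.3,-0.4,13.4,0,0,4],[1,-0.3,-0.4,13.4,0,0,4]], "force": 40}}

```text
clock: 2.2
position: [0.4362, -0.3957, 0.0287]
tool_rot: [3.141, -0.001, -0.487]
force: [0.6, 0.5, 0.4]
grip_width: 0.0098
finger_force: 0.0
```

Run:
```python
from h import *
f=save('wrist','w2');g=save('scene','s2')
cv2.imwrite('pics/w2b.png',np.hstack([f[150:350,150:400],cv2.resize(g[90:190,170:295],(250,200))]) if 0 else np.hstack([cv2.resize(f[140:340,156:356],(400,400)),cv2.resize(g[100:170,180:250],(400,400),interpolation=cv2.INTER_CUBIC)]))
```

```text
(no output)
```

View pics/w2b.png

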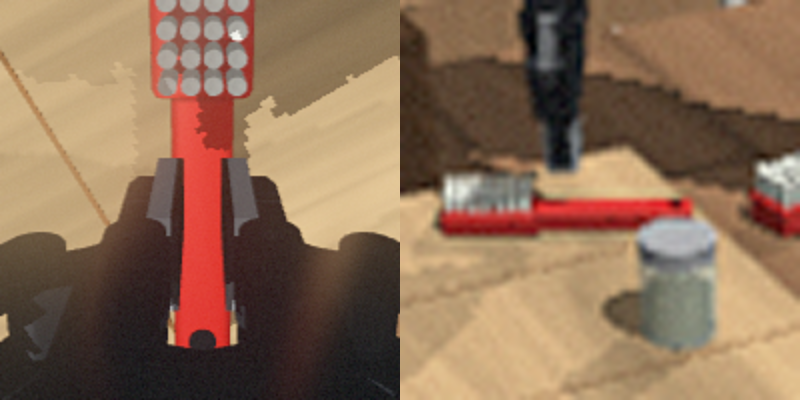

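The left tile (wrist) shows the brush handle between the pads at (200,200). The right tile (scene) shows the fingertips at (565,170), apparently above the handle at (565,210). I'll check this numerically.

Run:
```python
from h import *
s=bot.observe();p=np.array(s['position']);print(p,s['grip_width'],s['finger_force'],s['force'])
for dz in(0,.01,.02,.03,.04):print(dz,proj('s2',p+[0,0,dz]))
print('wrist tip',proj('w2',p),proj('w2',p+[0,0,.02]))
print('handle end est',proj('s2',[.365,-.3605,.041]), 'head', proj('s2',[.508,-.43,.041]))
```

```text
[ 0.43605759 -0.39563369  0.02842559] 0.00992228022053607 0.0 [-0.61905055 -0.19546925 -1.20142752]
0 [209.32632631 138.32373402]
0.01 [209.15686447 135.87045744]
0.02 [208.98592567 133.39579905]
0.03 [208.8134905  130.89947807]
0.04 [208.63953925 128.38120882]
wrist tip [256.01992807 210.00856397] [255.98166197 221.14551458]
handle end est [230.76116644 134.88204132] head [187.19943159 135.72563464]
```

Run:
```python
from h import *
d=np.load('pics/w1.npz');print(d['mtx'])
f=d['mtx'][0,0];print('tip depth w1',f*.0598/(179/1.5625),'w2',f*.0099/17.5)
# scan: gap pixel of the pads if at height dz above TCP, w1 (half=.0299) and w2
for n,pz,w,p in(('w1',.162,.0598,[.4359,-.4012,.162]),('w2',.0284,.0099,[.43606,-.39563,.0284])):
    yaw=-.418 if n=='w1' else -.487
    y=np.array([np.sin(yaw),-np.cos(yaw),0])
    for dz in(0,.015,.03,.045):
        a=proj(n,np.array(p)+[0,0,dz]+y*w/2);b=proj(n,np.array(p)+[0,0,dz]-y*w/2);print(n,dz,a,b)
```

```text
[[282.53910524   0.         256.75171472]
 [  0.         282.53910524 186.52376262]
 [  0.           0.           1.        ]]
tip depth w1 0.1474846237201634 w2 0.1598364081074831
w1 0 [299.95057309 209.956861  ] [212.18760109 209.9750184 ]
w1 0.015 [303.50099114 218.12520752] [208.60498495 218.14962569]
w1 0.03 [307.67939302 227.7383387 ] [204.38828588 227.7710469 ]
w1 0.045 [312.66855613 239.21676533] [199.35282224 239.26067798]
w2 0 [263.26613496 209.99580146] [248.76040889 209.99456385]
w2 0.015 [263.82637534 218.12000586] [248.14320308 218.11931176]
w2 0.03 [264.48559669 227.67956141] [247.41694246 227.67963069]
w2 0.045 [265.2725721  239.09171477] [246.54992257 239.0928707 ]
```

Call:
{"fn": "servo_tool", "kwargs": {"plan": [[4,0,0,0,0,0,0],[4,0,0,0,0,0,0],[4,0,0,0,0,0,0],[4,0,0,0,0,0,0]]}}

```text
clock: 2.7
position: [0.4359, -0.3956, 0.0281]
tool_rot: [-3.142, 0.0, -0.487]
force: [-0.4, 0.1, -1.0]
grip_width: 0.0403
finger_force: 0.0
```

The fingertips look about 30 mm higher than the reported TCP in both views. I'll go down in small steps and watch the force.

Call:
{"fn": "servo_tool", "kwargs": {"plan": [[4,0,0,0.5,0,0,0],[4,0,0,1,0,0,0],[4,0,0,1.4,0,0,0],[4,0,0,1.4,0,0,0]]}}

```text
clock: 3.1
position: [0.4355, -0.3952, 0.0133]
tool_rot: [-3.141, 0.001, -0.487]
force: [0.1, 0.4, -0.3]
grip_width: 0.0401
finger_force: 0.0
```

Run:
```python
from h import *
s=bot.observe();print(s['position'],s['force'])
f=save('wrist','w3');g=save('scene','s3')
cv2.imwrite('pics/w3b.png',np.hstack([cv2.resize(f[140:340,156:356],(400,400)),cv2.resize(g[100:170,180:250],(400,400),interpolation=cv2.INTER_CUBIC)]))
```

```text
[ 0.43552582 -0.39521916  0.01326416] [ 0.09125151  0.41185839 -0.27647341]
```

View pics/w3b.png

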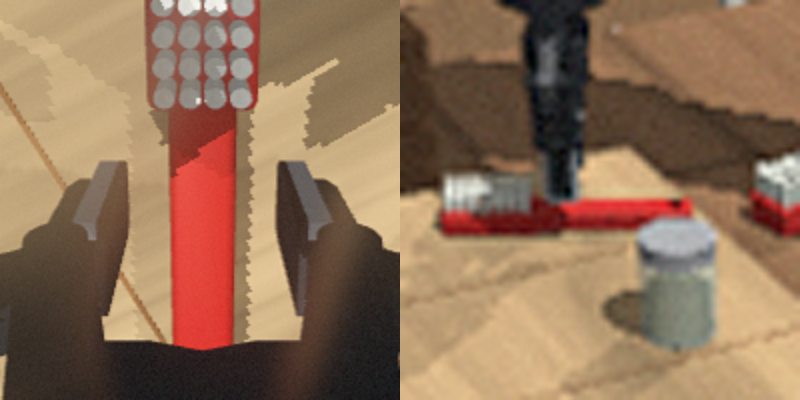

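The tips are still just above the handle and there is no contact, so I keep going down.

Call:
{"fn": "servo_tool", "kwargs": {"plan": [[4,0,0,0.5,0,0,0],[4,0,0,0.9,0,0,0],[4,0,0,1.2,0,0,0],[4,0,0,1.2,0,0,0]]}}

```text
clock: 3.6
position: [0.4357, -0.3954, 0.0016]
tool_rot: [-3.141, 0.001, -0.487]
force: [0.1, -0.3, 0.0]
grip_width: 0.04
finger_force: 0.0
```

Call:
{"fn": "servo_tool", "kwargs": {"plan": [[4,0,0,0.2,0,0,0],[4,0,0,0.3,0,0,0],[4,0,0,0.3,0,0,0]]}}

```text
clock: 3.9
position: [0.4359, -0.3955, -0.001]
tool_rot: [-3.142, 0.0, -0.487]
force: [-0.3, -0.3, 0.6]
grip_width: 0.0403
finger_force: 0.0
```

Call:
{"fn": "servo_tool", "kwargs": {"plan": [[4,0,0,0.15,0,0,0],[4,0,0,0.3,0,0,0],[4,0,0,0.3,0,0,0]]}}

```text
clock: 4.2
position: [0.4358, -0.3955, -0.0041]
tool_rot: [-3.142, 0.0, -0.487]
force: [-0.6, 0.0, -0.7]
grip_width: 0.0399
finger_force: 0.0
```

Call:
{"fn": "servo_tool", "kwargs": {"plan": [[4,0,0,0.15,0,0,0],[4,0,0,0.2,0,0,0],[4,0,0,0.2,0,0,0]]}}

```text
clock: 4.5
position: [0.4359, -0.3955, -0.006]
tool_rot: [-3.142, 0.0, -0.487]
force: [0.2, -0.8, -1.3]
grip_width: 0.0402
finger_force: 0.0
```

Call:
{"fn": "servo_tool", "kwargs": {"plan": [[1,0,0,0,0,0,0],[1,0,0,0,0,0,0],[1,0,0,0,0,0,0],[1,0,0,0,0,0,0]]}}

```text
clock: 4.9
position: [0.436, -0.3956, -0.0057]
tool_rot: [-3.142, -0.0, -0.487]
force: [-1.9, 0.5, 6.4]
grip_width: 0.0186
finger_force: 39.7
```

Run:
```python
from h import *
s=bot.observe();print(s['position'],s['force'],s['grip_width'],s['finger_force'])
f=save('wrist','w4');g=save('scene','s4')
cv2.imwrite('pics/w4b.png',np.hstack([cv2.resize(f[140:340,156:356],(400,400)),cv2.resize(g[100:170,180:250],(400,400),interpolation=cv2.INTER_CUBIC)]))
```

```text
[ 0.43596411 -0.39559002 -0.00569105] [-1.9264334   0.51734114  6.36275513] 0.01857356737156162 39.67035412788391
```

View pics/w4b.png

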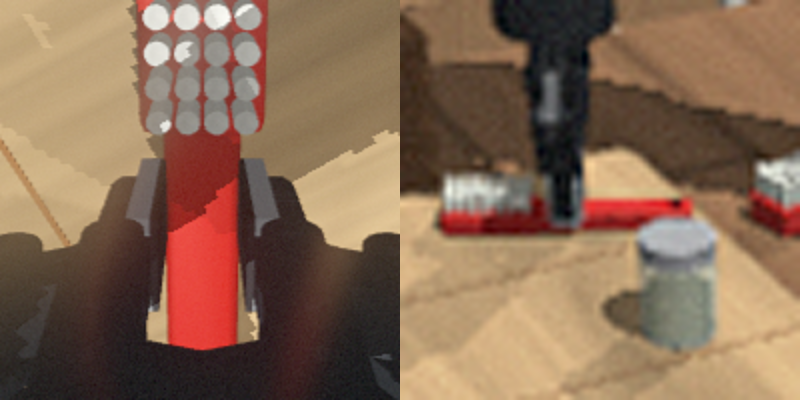

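The brush is gripped (39.7 N, 18.6 mm) and the tips just touch the board at reported z = -0.006, so the tips sit about 31 mm above the reported TCP. I'll lift, then refine the strip and seat.

Call:
{"fn": "servo_tool", "kwargs": {"plan": [[1,0,0,-2,0,0,0],[1,0,0,-6,0,0,0],[1,0,0,-10,0,0,0],[1,0,0,-13,0,0,0],[1,0,0,-13,0,0,0]], "force": 60}}

```text
clock: 5.5
position: [0.4375, -0.397, 0.128]
tool_rot: [3.141, -0.006, -0.488]
force: [0.3, -0.5, -0.8]
grip_width: 0.0178
finger_force: 58.9
```

Run:
```python
from h import *
t=cv2.imread('pics/top0.png');hsv=cv2.cvtColor(t,cv2.COLOR_BGR2HSV)
m=np.zeros(t.shape[:2],np.uint8);cv2.circle(m,(274,157),41,255,-1)
g=cv2.cvtColor(t,cv2.COLOR_BGR2GRAY);b=((g>95)&(m>0)).astype(np.uint8)*255
for c in cv2.findContours(b,cv2.RETR_EXTERNAL,cv2.CHAIN_APPROX_NONE)[0]:
    if cv2.contourArea(c)<150: continue
    r=cv2.minAreaRect(c);bx=cv2.boxPoints(r);w=np.array([onz('top0',p,.055)[:2] for p in bx])
    print(cv2.contourArea(c),'ctr',onz('top0',r[0],.055)[:2]);
    e=[w[(i+1)%4]-w[i] for i in range(4)]
    for v in e[:2]: print(np.linalg.norm(v),np.degrees(np.arctan2(v[1],v[0])))
s=bot.observe();print(s['position'],s['force'],s['grip_width'])
p=np.array(s['position']);print(tool(np.array([.627,.021,.0253+.03])-p), tool(np.array([.627,.021,.0253])-p))
```

```text
579.0 ctr [ 0.58913834 -0.09173867]
0.08558723080882547 -88.66411568805223
0.08314345092535208 -179.07226882093568
795.5 ctr [0.62826919 0.02398463]
0.17635941240843322 -19.00660605105902
0.04784738218088749 -109.7385790174719
[ 0.43748037 -0.39697617  0.12801461] [ 0.29326242 -0.51591768 -0.79614317] 0.0177596791909425
[ -2.87892933 -45.8128102    7.21040837] [ -2.89669407 -45.8157003   10.21035437]
```

Call:
{"fn": "servo_tool", "kwargs": {"plan": [[1,-0.3,-4.6,0,0,0,-1],[1,-0.6,-9.2,0,0,0,-2],[1,-0.9,-13.8,0,0,0,-3],[1,-1.2,-18.4,0,0,0,-4],[1,-1.5,-23,0,0,0,-5],[1,-1.8,-27.6,0,0,0,-6],[1,-2.1,-32.2,0,0,0,-7],[1,-2.4,-37,0,0,0,-8],[1,-2.7,-42,0,0,0,-9.1],[1,-2.9,-46,0,0,0,-9.1]]}}

```text
clock: 6.5
position: [0.626, 0.0277, 0.1233]
tool_rot: [-3.141, 0.001, -0.326]
force: [0.6, -1.7, -1.3]
grip_width: 0.0185
finger_force: 58.9
```

Call:
{"fn": "servo_tool", "kwargs": {"plan": [[1,0,0,0,0,0,0],[1,0,0,3,0,0,0],[1,0,0,6,0,0,0],[1,0,0,7,0,0,0],[1,0,0,7,0,0,0],[1,0,0,7,0,0,0]]}}

```text
clock: 7.1
position: [0.6261, 0.0243, 0.0549]
tool_rot: [-3.141, -0.001, -0.329]
force: [-0.0, -0.5, -0.4]
grip_width: 0.018
finger_force: 58.9
```

Run:
```python
from h import *
s=bot.observe();print(s['position'],np.degrees(s['tool_rot']),s['force'],s['grip_width'])
f=save('wrist','w5');g=save('scene','s5')
a=cv2.resize(f,(533,400));b=cv2.resize(g[150:250,140:266],(504,400),interpolation=cv2.INTER_CUBIC)
cv2.imwrite('pics/w5b.png',cv2.resize(np.hstack([a,b]),None,fx=.77,fy=.77))
```

```text
[0.62613386 0.02430659 0.05491912] [-1.79982810e+02 -3.99672977e-02 -1.88356271e+01] [-0.04703211 -0.49632786 -0.43593718] 0.01798869946317648
```

View pics/w5b.png

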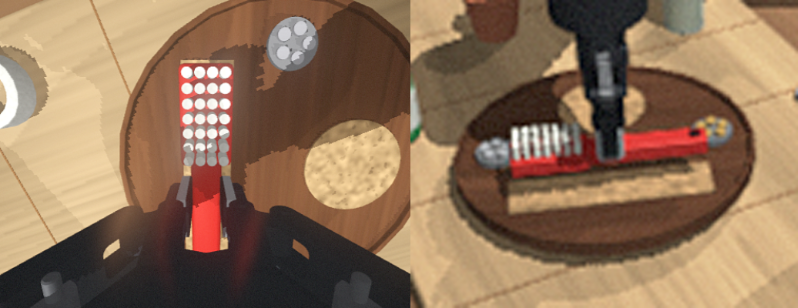

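The wrist view shows the head (207,100) covering the strip evenly, with the strip's far end at about (208,60) and the seat at (352,165). The scene view shows the brush hovering over and parallel to the strip.

Run:
```python
from h import *
k=1/.8016;P=lambda u:np.array(u)*k
e=onz('w5',P((208,60)),.055);a=np.radians(-18.9);d=np.array([np.cos(a),np.sin(a)])
print('end',e,'ctr',e[:2]-.085*d);print('seat',onz('w5',P((352,165)),.055))
for u in((305,165),(401,165),(352,119),(352,210)):print(onz('w5',P(u),.055)[:2])
h=onz('w5',P((207,68)),.083+.012);print('brush head tip',h, 'mid', h[:2]-.08*d)
print('L/R strip edges',[onz('w5',P(u),.055)[:2] for u in((181,62),(235,62))])
```

```text
end [ 0.70695733 -0.00535054  0.055     ] ctr [0.62654007 0.02218244]
seat [ 0.58887421 -0.09418278  0.055     ]
[ 0.60170491 -0.05650044]
[ 0.57549304 -0.13348178]
[ 0.6278546 -0.1004847]
[ 0.54625289 -0.08729224]
brush head tip [ 0.69885895 -0.00157062  0.095     ] mid [0.62317212 0.02434277]
L/R strip edges [array([0.71215886, 0.01431142]), array([ 0.69908881, -0.02411629])]
```

Call:
{"fn": "servo_tool", "kwargs": {"plan": [[1,0,0.1,1,0,0,0],[1,0,0.1,2,0,0,0],[1,0,0.1,2.6,0,0,0],[1,0,0.1,2.8,0,0,0],[1,0,0.1,2.95,0,0,0],[1,0,0.1,3,0,0,0],[1,0,0.1,3,0,0,0]]}}

```text
clock: 7.9
position: [0.6254, 0.0235, 0.0244]
tool_rot: [-3.142, -0.0, -0.329]
force: [-2.4, -0.3, 3.7]
grip_width: 0.0177
finger_force: 59.3
```

Call:
{"fn": "servo_tool", "kwargs": {"plan": [[3.5,0,0,0,0,0,0],[3.5,0,0,0,0,0,0],[3.5,0,0,0,0,0,0],[3.5,0,0,0,0,0,0],[3.5,0,0,-2,0,0,0],[3.5,0,0,-5,0,0,0],[3.5,0,0,-9,0,0,0],[3.5,0,0,-10,0,0,0]]}}

```text
clock: 8.7
position: [0.6272, 0.0236, 0.1281]
tool_rot: [-3.139, -0.005, -0.329]
force: [-0.5, 0.0, 0.1]
grip_width: 0.035
finger_force: 0.0
```

Call:
{"fn": "servo_tool", "kwargs": {"plan": [[8.5,-4.1,-2.1,-1,0,0,0],[8.5,-8.2,-4.2,-2,0,0,0],[8.5,-12.3,-6.3,-2,0,0,0],[8.5,-16.4,-8.4,-2,0,0,0],[8.5,-20.5,-10.5,-2,0,0,0],[8.5,-24.5,-12.7,-2,0,0,0],[8.5,-27.2,-14.2,-2,0,0,0],[8.5,-27.2,-14.2,-2,0,0,0],[8.5,-27.2,-14.2,-2,0,0,0]]}}

```text
clock: 9.6
position: [0.4132, 0.2465, 0.1441]
tool_rot: [3.142, -0.0, -0.326]
force: [0.4, -1.0, -0.2]
grip_width: 0.0851
finger_force: 0.0
```

Run:
```python
from h import *
s=bot.observe();print(s['position'],np.degrees(s['tool_rot']),s['force'],s['grip_width'])
f=save('wrist','w6');g=save('scene','s6')
a=cv2.resize(f,(533,400));b=cv2.resize(g[150:250,140:266],(504,400),interpolation=cv2.INTER_CUBIC)
cv2.imwrite('pics/w6b.png',cv2.resize(np.hstack([a,b]),None,fx=.77,fy=.77))
```

```text
[0.41323829 0.24646626 0.14410878] [ 1.79996825e+02 -1.79969520e-02 -1.86806311e+01] [ 0.39147308 -0.95130497 -0.1916876 ] 0.0850933445409663
```

View pics/w6b.png

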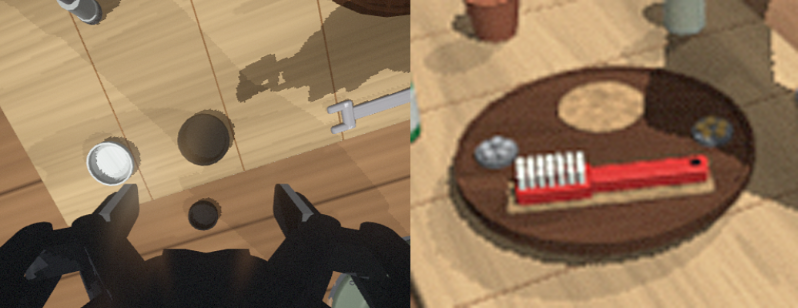

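The scene view shows the brush lying flat and centred on the strip. The wrist view shows the cup at (205,138), the small cup at (203,213) and the dish at (110,163).

```bash
cat >> h.py <<'E'
from scipy.optimize import least_squares
def fitcirc(name,uv0,z,r,mask):
    "contour of mask near uv0 -> world circle centre at height z; returns centre, radius"
    cs=cv2.findContours(mask,cv2.RETR_EXTERNAL,cv2.CHAIN_APPROX_NONE)[0]
    cs=[c for c in cs if cv2.pointPolygonTest(cv2.convexHull(c),tuple(map(float,uv0)),False)>=0]
    c=max(cs,key=cv2.contourArea)
    c=cv2.convexHull(c)[:,0]
    w=np.array([onz(name,p,z)[:2] for p in c])
    q=least_squares(lambda q:np.hypot(*(w-q[:2]).T)-q[2],[*w.mean(0),r],loss='soft_l1',f_scale=.001).x
    return q,cv2.contourArea(c)
E
python3 - <<'E'
from h import *
f=cv2.imread('pics/w6.png');hsv=cv2.cvtColor(f,cv2.COLOR_BGR2HSV)
print(f[172,256],f[172,256+45],f[203,137],f[185,256+28])
for th in (55,65,75):
    m=(f.max(2)<th).astype(np.uint8)*255;m[205:]=0;m[:130]=0;m[:,300:]=0;m[:,:210]=0
    try:print(th,fitcirc('w6',(256,172),.042,.034,m))
    except Exception as e:print(th,e)
for th in (60,90):
    m=((hsv[...,1]<th)).astype(np.uint8)*255;m[:,185:]=0;m[240:]=0;m[:165]=0
    try:print('dish',th,fitcirc('w6',(137,203),.039,.031,m))
    except Exception as e:print(th,e)
# cup with the top camera for two-view height
a=(205/.8016,138/.8016);print(tri(('w6',a),('top0',(283/1.5625,340/1.5625))),tri(('w6',(110/.8016,163/.8016)),('top0',(217/1.5625,334/1.5625))))
s=bot.observe();print(tool(np.array([.4154,.2486,0])-s['position']))
E
```

```text
[54 64 76] [127 169 198] [232 235 231] [59 74 93]
55 max() iterable argument is empty
65 max() iterable argument is empty
75 max() iterable argument is empty
dish 60 (array([0.42419272, 0.37700824, 0.03175187]), 2597.5)
dish 90 (array([0.31657614, 0.36704924, 0.13888367]), 6176.0)
[0.41630627 0.24635984 0.03869102] [0.42463643 0.37744135 0.03785063]
[-0.02350344 -0.38276799 14.40766379]
```

Run:
```python
from h import *
f=cv2.imread('pics/w6.png')
for th in (88,98,108):
    m=(f.max(2)<th).astype(np.uint8)*255;m[215:]=0;m[:125]=0;m[:,305:]=0;m[:,205:][:,:0]=0;m[:,:205]=0
    try:print(th,fitcirc('w6',(256,172),.042,.034,m))
    except Exception as e:print(th,e)
```

```text
88 (array([0.41530864, 0.24820107, 0.03326582]), 2964.0)
98 (array([0.41543232, 0.24822098, 0.03353978]), 3156.5)
108 (array([0.415303  , 0.24565177, 0.03507138]), 3609.5)
```

Call:
{"fn": "servo_tool", "kwargs": {"plan": [[8.5,0.2,-0.2,4,0,0,0],[8.5,0.2,-0.2,8,0,0,0],[8.5,0.2,-0.2,11,0,0,0],[8.5,0.2,-0.2,13,0,0,0],[8.5,0.2,-0.2,14.5,0,0,0],[8.5,0.2,-0.2,15.3,0,0,0],[8.5,0.2,-0.2,15.3,0,0,0]]}}

```text
clock: 10.4
position: [0.4165, 0.2458, -0.0096]
tool_rot: [3.141, 0.001, -0.33]
force: [-0.2, -0.2, 0.2]
grip_width: 0.0853
finger_force: 0.0
```

Call:
{"fn": "servo_tool", "kwargs": {"plan": [[6,0,0,0,0,0,0],[6,0,0,0,0,0,0],[6,0,0,0,0,0,0],[6,0,0,0,0,0,0],[6,0,0,0,0,0,0],[6,0,0,0,0,0,0]], "force": 25}}

```text
clock: 11.0
position: [0.4169, 0.247, -0.0077]
tool_rot: [-3.14, -0.001, -0.329]
force: [0.0, -2.7, 7.2]
grip_width: 0.065
finger_force: 25.5
```

Call:
{"fn": "servo_tool", "kwargs": {"plan": [[6,0,0,-2,0,0,0],[6,0,0,-6,0,0,0],[6,0,0,-10,0,0,0],[6,3,3,-12,0,0,0],[6,6,6,-12,0,0,0],[6,9,9,-12,0,0,0],[6,12,12,-12,0,0,0],[6,15,15,-12,0,0,0],[6,18,18,-12,0,0,0],[6,21,21,-12,0,0,0]], "force": 30}}

```text
clock: 12.0
position: [0.5481, -0.0213, 0.1122]
tool_rot: [-3.141, -0.001, -0.328]
force: [0.1, 0.4, -1.2]
grip_width: 0.0645
finger_force: 33.6
```

Call:
{"fn": "servo_tool", "kwargs": {"plan": [[6,3,3,0,0,0,0],[6,6,5.7,0,0,0,0],[6,6.2,5.7,2,0,0,0],[6,6.2,5.7,4,0,0,0],[6,6.2,5.7,5,0,0,0],[6,6.2,5.7,5,0,0,0],[6,6.2,5.7,5,0,0,0]]}}

```text
clock: 12.7
position: [0.5879, -0.0934, 0.062]
tool_rot: [-3.141, -0.001, -0.328]
force: [0.0, 1.3, 0.4]
grip_width: 0.0653
finger_force: 33.6
```

Run:
```python
from h import *
s=bot.observe();print(s['position'],np.degrees(s['tool_rot']),s['force'],s['grip_width'])
f=save('wrist','w7');g=save('scene','s7')
a=cv2.resize(f,(533,400));b=cv2.resize(g[140:230,140:254],(507,400),interpolation=cv2.INTER_CUBIC)
cv2.imwrite('pics/w7b.png',cv2.resize(np.hstack([a,b]),None,fx=.769,fy=.769))
print(tool(np.array([.5888,-.0935,.0225])-s['position']))
```

```text
[ 0.58792788 -0.09336285  0.06203578] [-1.79984979e+02 -4.65059665e-02 -1.87979647e+01] [0.00526108 1.2554125  0.44138916] 0.06530903032607242
[ 0.08120746 -0.01351712  3.95370681]
```

View pics/w7b.png

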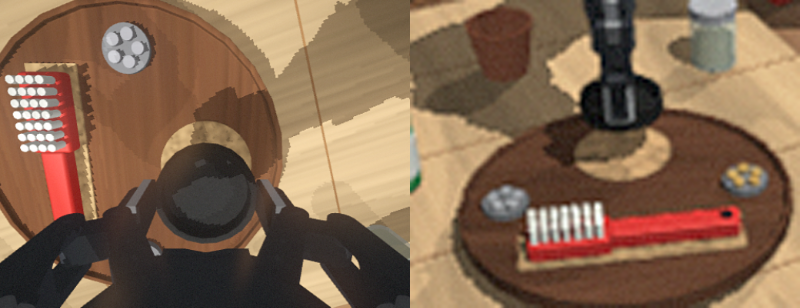

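The wrist view shows the cup held at (205,188), with the seat behind it at about (207,150). The scene view shows the cup over the seat.

Run:
```python
from h import *
k=1/.8005;P=lambda u:np.array(u)*k
# cup rim extremes: left (158,190) right (253,190) top (205,143) bottom (205,237)
for z in(.107,.112,.117):
    w=np.array([onz('w7',P(u),z)[:2] for u in((157,190),(253,190),(205,143),(205,236))])
    print(z,w.mean(0),(w[0]+w[1])/2,(w[2]+w[3])/2,np.linalg.norm(w[0]-w[1]),np.linalg.norm(w[2]-w[3]))
print(onz('w7',P((205,122)),.055))
```

```text
0.107 [ 0.58804345 -0.09342583] [ 0.5888003  -0.09368631] [ 0.58728659 -0.09316535] 0.06318525466370252 0.06682724439399347
0.112 [ 0.59031492 -0.09420617] [ 0.59104408 -0.09445712] [ 0.58958576 -0.09395522] 0.06087330938961298 0.0643820388997774
0.117 [ 0.59258639 -0.09498651] [ 0.59328786 -0.09522793] [ 0.59188492 -0.0947451 ] 0.05856136411552344 0.06193683340556153
[ 0.62415645 -0.1056259   0.055     ]
```

Call:
{"fn": "servo_tool", "kwargs": {"plan": [[6,0,0,1.5,0,0,0],[6,0,0,2.8,0,0,0],[6,0,0,3.5,0,0,0],[6,0,0,3.8,0,0,0],[6,0,0,3.95,0,0,0],[6,0,0,3.95,0,0,0]]}}

```text
clock: 13.4
position: [0.5877, -0.0937, 0.0224]
tool_rot: [-3.142, -0.0, -0.328]
force: [-5.7, 0.9, 17.0]
grip_width: 0.0649
finger_force: 35.7
```

Call:
{"fn": "servo_tool", "kwargs": {"plan": [[8.5,0,0,-0.1,0,0,0],[8.5,0,0,-0.1,0,0,0],[8.5,0,0,-0.1,0,0,0],[8.5,0,0,-0.1,0,0,0],[8.5,0,0,-2,0,0,0],[8.5,0,0,-5,0,0,0],[8.5,0,0,-9,0,0,0],[8.5,-1,2,-12,0,0,0],[8.5,-4,6,-13,0,0,0],[8.5,-7,10,-13,0,0,0]]}}

```text
clock: 14.4
position: [0.4896, -0.1657, 0.153]
tool_rot: [-3.141, -0.003, -0.327]
force: [0.4, -0.9, -0.1]
grip_width: 0.085
finger_force: 0.0
```

Call:
{"fn": "servo_tool", "kwargs": {"plan": [[7.5,-2,4,0,0,0,0],[7.5,-3,8.6,0,0,0,0],[7.5,-3,8.6,0,0,0,0],[7.5,-3,8.6,0,0,0,0]]}}

```text
clock: 14.8
position: [0.4333, -0.2376, 0.1517]
tool_rot: [-3.142, -0.0, -0.331]
force: [1.2, 0.9, 0.1]
grip_width: 0.075
finger_force: 0.0
```

Run:
```python
from h import *
s=bot.observe();print(s['position'],np.degrees(s['tool_rot']),s['force'],s['grip_width'])
f=save('wrist','w8');g=save('scene','s8');save('top','t8')
a=cv2.resize(f,(533,400));b=cv2.resize(g[140:230,140:254],(507,400),interpolation=cv2.INTER_CUBIC)
cv2.imwrite('pics/w8b.png',cv2.resize(np.hstack([a,b]),None,fx=.769,fy=.769))
```

```text
[ 0.43328517 -0.23763418  0.15173762] [-1.79998805e+02 -1.90076117e-02 -1.89478603e+01] [1.18747255 0.85554364 0.05190709] 0.07496045392678419
```

View pics/w8b.png

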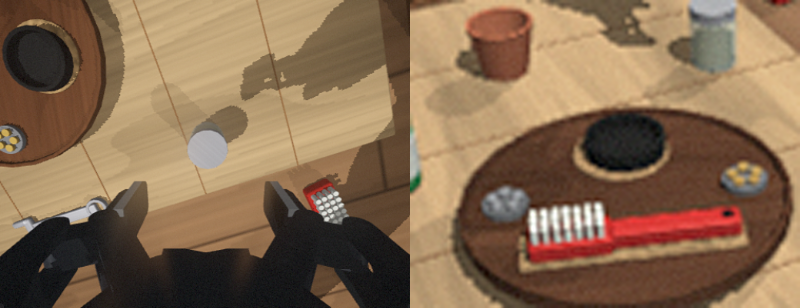

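The wrist view shows the jar lid at (208,149) and the cup on the seat at (40,57). The scene view shows the cup centred on the seat, with the brush undisturbed.

Run:
```python
from h import *
f=cv2.imread('pics/w8.png');hsv=cv2.cvtColor(f,cv2.COLOR_BGR2HSV);u=np.array((208,149))/.8005
print(u,hsv[int(u[1]),int(u[0])])
for th in (40,60):
    m=((hsv[...,1]<th)&(hsv[...,2]>120)).astype(np.uint8)*255;m[225:]=0
    try:
        for z in(.089,.080):print('jar',th,z,fitcirc('w8',u,z,.023,m))
    except Exception as e:print(e)
t=cv2.imread('pics/t8.png');
g=t.max(2);m=np.zeros(g.shape,np.uint8);cv2.circle(m,(294,164),17,255,-1);
p=proj('t8',[.588,-.0935,.072]);print(p,t[int(p[1]),int(p[0])])
for th in(80,95,110):
    b=((g<th)&(m>0)).astype(np.uint8)*255
    try:print('cup',th,fitcirc('t8',p,.072,.034,b))
    except Exception as e:print(e)
cv2.imwrite('pics/t8c.png',cv2.resize(t[130:200,255:335],(800,700)))
# wrist view of cup: rim fit
P=lambda u:np.array(u)/.8005
print('jar 2view',tri(('w8',P((208,149))),('top0',(535/1.5625,335/1.5625))),tri(('w8',P((208,149))),('scene0',(357/1.5625,222/1.5625))))
```

```text
[259.8376015  186.13366646] [110   4 179]
jar 40 0.089 (array([ 0.43193017, -0.23958628,  0.02254129]), 1894.5)
jar 40 0.08 (array([ 0.4295877 , -0.23886476,  0.02337164]), 1894.5)
jar 60 0.089 (array([ 0.43464987, -0.23969503,  0.0245311 ]), 2085.5)
jar 60 0.08 (array([ 0.43240057, -0.23897949,  0.02543396]), 2085.5)
[293.99495172 163.01557853] [50 58 67]
cup 80 (array([ 0.58580924, -0.0922301 ,  0.03030456]), 302.0)
cup 95 (array([ 0.58570859, -0.09276075,  0.03179587]), 334.0)
cup 110 (array([ 0.58594719, -0.09352623,  0.03336729]), 365.0)
jar 2view [ 0.43424349 -0.23898216  0.09133544] [ 0.4309001  -0.24029807  0.08286016]
```

Call:
{"fn": "servo_tool", "kwargs": {"plan": [[7.5,-0.1,0.2,4,0,0,0],[7.5,-0.1,0.2,8,0,0,0],[7.5,-0.1,0.2,11,0,0,0],[7.5,-0.1,0.2,12.5,0,0,0],[7.5,-0.1,0.2,13.3,0,0,0],[7.5,-0.1,0.2,13.3,0,0,0]]}}

```text
clock: 15.55
position: [0.4321, -0.2376, 0.0179]
tool_rot: [-3.141, 0.001, -0.327]
force: [-0.4, 0.3, 0.4]
grip_width: 0.0752
finger_force: 0.0
```

Call:
{"fn": "servo_tool", "kwargs": {"plan": [[4,0,0,0,0,0,0],[4,0,0,0,0,0,0],[4,0,0,0,0,0,0],[4,0,0,0,0,0,0],[4,0,0,0,0,0,0]], "force": 40}}

```text
clock: 16.05
position: [0.4328, -0.2385, 0.0197]
tool_rot: [-3.141, -0.002, -0.328]
force: [-0.1, -0.1, 7.3]
grip_width: 0.0449
finger_force: 39.8
```

Call:
{"fn": "servo_tool", "kwargs": {"plan": [[4,0,0,-2,0,0,0],[4,0,0,-5,0,0,0],[4,0,0,-8,0,0,0],[4,1,-2,-10,0,0,0],[4,3,-5.7,-10,0,0,0],[4,5,-9.5,-10,0,0,0],[4,7,-13.3,-10,0,0,0],[4,9,-17,-10,0,0,0],[4,9.8,-18.7,-10,0,0,0],[4,9.8,-18.7,-10,0,0,0]]}}

```text
clock: 17.05
position: [0.5867, -0.0901, 0.1189]
tool_rot: [-3.14, -0.001, -0.325]
force: [0.6, -0.2, -1.8]
grip_width: 0.0451
finger_force: 41.7
```

Call:
{"fn": "servo_tool", "kwargs": {"plan": [[4,0,0,0,0,0,0],[4,0,0,2,0,0,0],[4,0,0,3,0,0,0],[4,0,0,3,0,0,0]]}}

```text
clock: 17.45
position: [0.5838, -0.0938, 0.0876]
tool_rot: [3.141, 0.002, -0.33]
force: [0.4, 0.1, -1.3]
grip_width: 0.0453
finger_force: 41.7
```

Run:
```python
from h import *
s=bot.observe();print(s['position'],np.degrees(s['tool_rot']),s['force'],s['grip_width'])
f=save('wrist','w9');g=save('scene','s9')
a=cv2.resize(f[100:340,126:386],(433,400));b=cv2.resize(g[100:200,150:250],(400,400),interpolation=cv2.INTER_CUBIC)
cv2.imwrite('pics/w9b.png',cv2.resize(np.hstack([a,b]),None,fx=.95,fy=.95))
print(tool(np.array([.586,-.093,.0557])-s['position']))
```

```text
[ 0.58382685 -0.09377596  0.08760769] [ 1.79953849e+02  1.24157504e-01 -1.88860987e+01] [ 0.35542837  0.13930769 -1.30474178] 0.04529727421210634
[ 0.18091916 -0.1441931   3.19072594]
```

View pics/w9b.png

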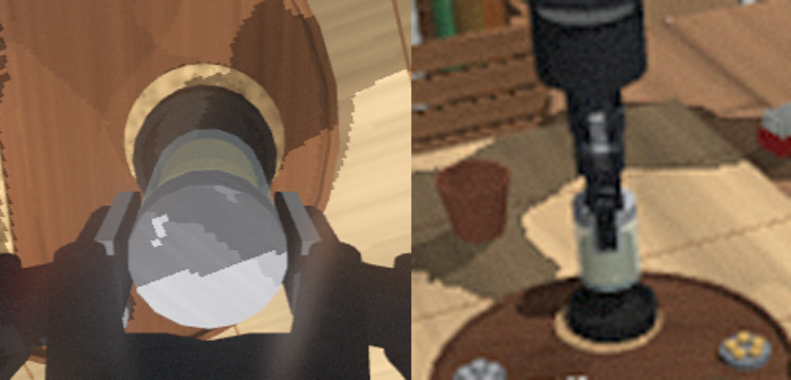

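The wrist view shows the lid at (208,250) over the cup, whose centre is at about (205,150). The scene view shows the jar directly above the cup.

Run:
```python
from h import *
P=lambda u:(126+u[0]/1.583,100+u[1]/1.583)
for z in(.14,.145,.15,.155):
    l,r,t,b=[onz('w9',P(u),z)[:2] for u in((129,250),(288,250),(208,172),(208,327))]
    print(z,np.linalg.norm(l-r),np.linalg.norm(t-b),(l+r)/2,(t+b)/2)
for z in(.062,.072):
    l,r,t=[onz('w9',P(u),z)[:2] for u in((133,150),(277,150),(205,84))]
    print('cup',z,np.linalg.norm(l-r),(l+r)/2,'from far edge',t-.034*np.array([.946,-.323]))
t=onz('w9',P((205,63)),.055)[:2];print('seat',t-.04*np.array([.946,-.323]))
```

```text
0.14 0.051114587738856146 0.055635621850842 [ 0.57712622 -0.09234103] [ 0.5760047  -0.09177942]
0.145 0.04913377268908833 0.053479605693020855 [ 0.57981709 -0.09322893] [ 0.57873903 -0.09268909]
0.15 0.04715295763932046 0.05132358953519971 [ 0.58250796 -0.09411683] [ 0.58147337 -0.09359875]
0.155 0.04517214258955267 0.04916757337737867 [ 0.58519883 -0.09500474] [ 0.5842077  -0.09450842]
cup 0.062 0.06967816591901252 [ 0.58674758 -0.09424951] from far edge [ 0.58493194 -0.09365023]
cup 0.072 0.06631246328889756 [ 0.58963691 -0.09526406] from far edge [ 0.58635534 -0.09416326]
seat [ 0.58773115 -0.0945971 ]
```

Call:
{"fn": "servo_tool", "kwargs": {"plan": [[4,0.15,0,0.8,0,0,0],[4,0.15,0,1.6,0,0,0],[4,0.15,0,2.2,0,0,0],[4,0.15,0,2.6,0,0,0],[4,0.15,0,2.9,0,0,0],[4,0.15,0,3.1,0,0,0],[4,0.15,0,3.2,0,0,0],[4,0.15,0,3.2,0,0,0]]}}

```text
clock: 18.35
position: [0.5867, -0.0934, 0.0566]
tool_rot: [-3.142, -0.0, -0.328]
force: [0.1, 0.2, -0.5]
grip_width: 0.045
finger_force: 41.7
```

Call:
{"fn": "servo_tool", "kwargs": {"plan": [[4,0,0,0.1,0,0,0],[4,0,0,0.2,0,0,0],[4,0,0,0.2,0,0,0]]}}

```text
clock: 18.65
position: [0.5872, -0.0936, 0.0556]
tool_rot: [-3.141, -0.001, -0.328]
force: [-3.2, -0.2, 14.0]
grip_width: 0.0451
finger_force: 43.1
```

Call:
{"fn": "servo_tool", "kwargs": {"plan": [[7,0,0,-0.1,0,0,0],[7,0,0,-0.1,0,0,0],[7,0,0,-0.1,0,0,0],[7,0,0,-1.5,0,0,0],[7,0,0,-4,0,0,0],[7,0,0,-8,0,0,0],[8,0,0,-10,0,0,0],[8.5,-2,-3,-10,0,0,0],[8.5,-4.6,-6,-10,0,0,0],[8.5,-7.3,-9.4,-10,0,0,0]]}}

```text
clock: 19.65
position: [0.5474, 0.0197, 0.1557]
tool_rot: [-3.141, -0.001, -0.33]
force: [1.4, 0.7, -0.4]
grip_width: 0.085
finger_force: 0.0
```

Call:
{"fn": "servo_tool", "kwargs": {"plan": [[8.5,-3,-3.9,0,0,0,0],[8.5,-6,-7.8,0,0,0,0],[8.5,-9,-11.7,0,0,0,0],[8.5,-12,-15.5,0,0,0,0],[8.5,-15,-19.3,0,0,0,0],[8.5,-18,-23.2,0,0,0,0],[8.5,-21,-27,0,0,0,0],[8.5,-23.3,-29.8,0,0,0,0],[8.5,-23.3,-29.8,0,0,0,0],[8.5,-23.3,-29.8,0,0,0,0]]}}

```text
clock: 20.65
position: [0.4219, 0.3788, 0.1551]
tool_rot: [-3.141, 0.0, -0.324]
force: [0.4, -0.7, 0.4]
grip_width: 0.0848
finger_force: 0.0
```

Run:
```python
from h import *
s=bot.observe();print(s['position'],np.degrees(s['tool_rot']),s['force'],s['grip_width'])
f=save('wrist','w10');g=save('scene','s10');t=save('top','t10')
hsv=cv2.cvtColor(f,cv2.COLOR_BGR2HSV)
u=proj('w10',[.4242,.377,.039]);print(u,hsv[int(u[1]),int(u[0])])
for th in (40,60):
    m=((hsv[...,1]<th)&(hsv[...,2]>110)).astype(np.uint8)*255;m[225:]=0
    try:print('dish',th,fitcirc('w10',u,.039,.031,m))
    except Exception as e:print(e)
ht=cv2.cvtColor(t,cv2.COLOR_BGR2HSV)
u=proj('t10',[.586,-.093,.125]);print(u,ht[int(u[1]),int(u[0])])
for th in (40,60):
    m=((ht[...,1]<th)&(ht[...,2]>110)).astype(np.uint8)*255
    try:print('jar',th,fitcirc('t10',u,.125,.023,m))
    except Exception as e:print(e)
a=cv2.resize(f,(533,400));b=cv2.resize(g[120:230,140:250],(400,400),interpolation=cv2.INTER_CUBIC)
cv2.imwrite('pics/w10b.png',cv2.resize(np.hstack([a,b]),None,fx=.85,fy=.85))
```

```text
[0.42188989 0.37879905 0.15512619] [-1.79972627e+02  5.73650356e-03 -1.85744317e+01] [ 0.36843095 -0.70128048  0.36862106] 0.0847611421253319
[257.21995    170.44515867] [ 50   4 209]
dish 40 (array([0.42385268, 0.37862924, 0.03071915]), 2479.5)
dish 60 (array([0.42397333, 0.37867476, 0.0309582 ]), 2517.0)
[295.20296221 160.84683924] [132   7 188]
jar 40 (array([ 0.58589916, -0.09149215,  0.02470425]), 216.5)
jar 60 (array([ 0.58648612, -0.09095896,  0.02513254]), 220.0)
```

View pics/w10b.png

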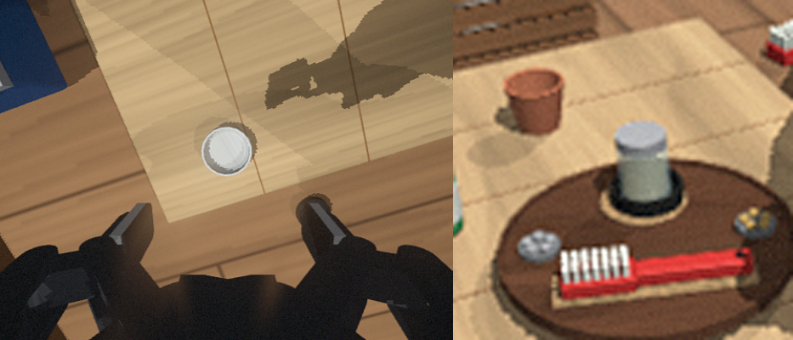

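The dish is at (228,150) in the wrist view and clear of its neighbours. The scene view shows the jar standing in the cup.

Call:
{"fn": "servo_tool", "kwargs": {"plan": [[8.5,0.2,0,4,0,0,0],[8.5,0.2,0,8,0,0,0],[8.5,0.2,0,12,0,0,0],[8.5,0.2,0,14,0,0,0],[8.5,0.2,0,15.3,0,0,0],[8.5,0.2,0,15.9,0,0,0],[8.5,0.2,0,15.9,0,0,0]]}}

```text
clock: 21.5
position: [0.4258, 0.3753, -0.0041]
tool_rot: [-3.141, 0.0, -0.329]
force: [-0.8, 0.1, 0.3]
grip_width: 0.0848
finger_force: 0.0
```

Call:
{"fn": "servo_tool", "kwargs": {"plan": [[5.5,0,0,0,0,0,0],[5.5,0,0,0,0,0,0],[5.5,0,0,0,0,0,0],[5.5,0,0,0,0,0,0],[5.5,0,0,0,0,0,0],[5.5,0,0,0,0,0,0]], "force": 30}}

```text
clock: 22.1
position: [0.4254, 0.3759, -0.0042]
tool_rot: [-3.141, -0.0, -0.328]
force: [-1.5, -0.6, 5.1]
grip_width: 0.055
finger_force: 2.2
```

The opening went below the dish's 62 mm, so I'll look before lifting.

Run:
```python
from h import *
s=bot.observe();print(s['position'],s['force'],s['grip_width'],s['finger_force'])
f=save('wrist','w11');g=save('scene','s11')
a=cv2.resize(f[100:320,136:376],(436,400));b=cv2.resize(g[240:320,310:400],(450,400),interpolation=cv2.INTER_CUBIC)
cv2.imwrite('pics/w11b.png',cv2.resize(np.hstack([a,b]),None,fx=.89,fy=.89))
```

```text
[ 0.42538769  0.37589435 -0.0041507 ] [-1.48689015 -0.64873398  5.14959552] 0.05495421371994735 2.173515707872866
```

View pics/w11b.png

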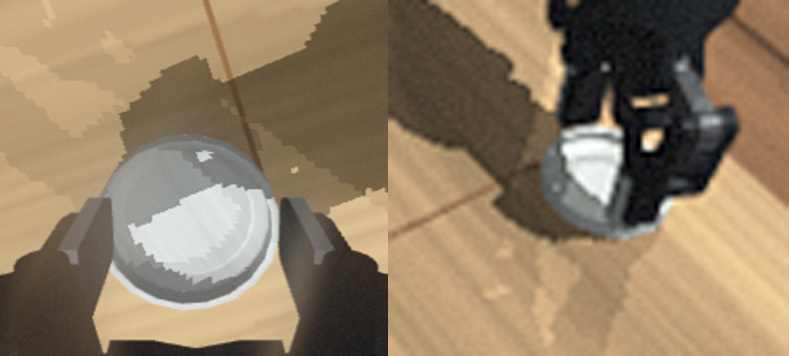

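The dish is at (190,220) in the left tile. The pad tips appear to rest on its rim rather than below it. I'll open, lower in steps with a force check, and regrip.

Call:
{"fn": "servo_tool", "kwargs": {"plan": [[8.5,0,0,-0.3,0,0,0],[8.5,0,0,-0.3,0,0,0],[8.5,0,0,-0.3,0,0,0],[8.5,0,0,-0.3,0,0,0],[8.5,0,0,-0.3,0,0,0]]}}

```text
clock: 22.7
position: [0.4253, 0.3756, -0.0015]
tool_rot: [3.141, 0.0, -0.328]
force: [0.3, 0.2, -0.1]
grip_width: 0.0847
finger_force: 0.0
```

Run:
```python
from h import *
s=bot.observe();print(s['position'],np.degrees(s['tool_rot']),s['force'],s['grip_width'])
f=save('wrist','w12');g=save('scene','s12')
hsv=cv2.cvtColor(f,cv2.COLOR_BGR2HSV)
u=proj('w12',[.4242,.377,.039]);print(u)
for th in (40,60,80):
    m=((hsv[...,1]<th)&(hsv[...,2]>90)).astype(np.uint8)*255;m[290:]=0;m[:150]=0
    try:print('dish',th,fitcirc('w12',u,.039,.031,m))
    except Exception as e:print(e)
# model overlay check: compare rim extremes along image columns
m=((hsv[...,1]<60)&(hsv[...,2]>90));r=int(u[1])
for rr in range(r-50,r+60,10): 
    c=np.where(m[rr,160:350])[0]; print(rr, (c.min()+160,c.max()+160,len(c)) if len(c) else None)
```

```text
[ 0.4252539   0.37562526 -0.0014656 ] [ 1.79993608e+02  4.95516842e-03 -1.88182364e+01] [ 0.28977061  0.16345291 -0.11702288] 0.08474995373606269
[254.32809629 237.81074077]
dish 40 (array([0.42466585, 0.37846778, 0.0310507 ]), 9317.5)
dish 60 (array([0.42483285, 0.37855981, 0.03120373]), 9403.0)
dish 80 (array([0.42576902, 0.37925898, 0.03218623]), 10197.5)
187 (np.int64(226), np.int64(276), 51)
197 (np.int64(213), np.int64(290), 78)
207 (np.int64(205), np.int64(298), 94)
217 (np.int64(199), np.int64(303), 105)
227 (np.int64(197), np.int64(307), 111)
237 (np.int64(196), np.int64(307), 112)
247 (np.int64(197), np.int64(306), 110)
257 (np.int64(200), np.int64(303), 104)
267 (np.int64(206), np.int64(296), 91)
277 (np.int64(217), np.int64(285), 69)
287 (np.int64(242), np.int64(264), 23)
```

Call:
{"fn": "servo_tool", "kwargs": {"plan": [[8.5,-0.1,-0.25,0.2,0,0,0],[8.5,-0.1,-0.25,0.5,0,0,0],[8.5,-0.1,-0.25,0.8,0,0,0],[8.5,-0.1,-0.25,1,0,0,0],[8.5,-0.1,-0.25,1,0,0,0]]}}

```text
clock: 23.3
position: [0.425, 0.3781, -0.0118]
tool_rot: [3.141, 0.0, -0.329]
force: [-0.9, -0.5, 0.9]
grip_width: 0.0849
finger_force: 0.0
```

Call:
{"fn": "servo_tool", "kwargs": {"plan": [[8.5,0,0,0.2,0,0,0],[8.5,0,0,0.3,0,0,0],[8.5,0,0,0.3,0,0,0]]}}

```text
clock: 23.6
position: [0.4251, 0.3783, -0.0145]
tool_rot: [3.141, 0.0, -0.328]
force: [0.4, -0.5, -0.4]
grip_width: 0.0852
finger_force: 0.0
```

Call:
{"fn": "servo_tool", "kwargs": {"plan": [[5.5,0,0,0,0,0,0],[5.5,0,0,0,0,0,0],[5.5,0,0,0,0,0,0],[5.5,0,0,0,0,0,0],[5.5,0,0,0,0,0,0],[5.5,0,0,0,0,0,0]], "force": 25}}

```text
clock: 24.2
position: [0.4253, 0.3784, -0.014]
tool_rot: [-3.141, -0.0, -0.329]
force: [-1.9, -2.3, 7.3]
grip_width: 0.0602
finger_force: 25.3
```

Call:
{"fn": "servo_tool", "kwargs": {"plan": [[5.5,0,0,-3,0,0,0],[5.5,0,0,-7,0,0,0],[5.5,0,0,-11,0,0,0],[5.5,1,1.3,-14.5,0,0,0],[5.5,4,5.2,-15,0,0,0],[5.5,7,9,-15,0,0,0],[5.5,10,12.9,-15,0,0,0],[5.5,13,16.8,-15,0,0,0],[5.5,16,20.7,-15,0,0,0],[5.5,19,24.5,-15,0,0,0]], "force": 30}}

```text
clock: 25.2
position: [0.5262, 0.0832, 0.1358]
tool_rot: [-3.141, -0.0, -0.328]
force: [1.1, 0.3, -0.5]
grip_width: 0.0597
finger_force: 33.3
```

Call:
{"fn": "servo_tool", "kwargs": {"plan": [[5.5,3,3.9,0,0,0,0],[5.5,6,7.8,0,0,0,0],[5.5,9,11.6,0,0,0,0],[5.5,11.5,14.9,0,0,0,0],[5.5,11.5,14.9,0,0,0,0],[5.5,11.5,14.9,0,0,0,0],[5.5,11.5,14.9,2,0,0,0],[5.5,11.5,14.9,3,0,0,0],[5.5,11.5,14.9,3,0,0,0],[5.5,11.5,14.9,3,0,0,0]]}}

```text
clock: 26.2
position: [0.5868, -0.0924, 0.1059]
tool_rot: [-3.142, 0.0, -0.328]
force: [0.6, -1.3, 0.0]
grip_width: 0.0596
finger_force: 33.3
```

Run:
```python
from h import *
s=bot.observe();print(s['position'],np.degrees(s['tool_rot']),s['force'],s['grip_width'],s['finger_force'])
print(tool(np.array([.587,-.0935,.086])-s['position']))
f=save('wrist','w13');g=save('scene','s13')
hsv=cv2.cvtColor(f,cv2.COLOR_BGR2HSV);z=s['position'][2]+.039+.014
u=proj('w13',[s['position'][0],s['position'][1],z])
m=((hsv[...,1]<60)&(hsv[...,2]>90)).astype(np.uint8)*255;m[300:]=0
for zz in(z,z-.008):
  try:print('dish',zz,fitcirc('w13',u,zz,.031,m))
  except Exception as e:print(e)
```

```text
[ 0.58677497 -0.09237179  0.10587487] [-1.79999378e+02  1.34576617e-02 -1.87703185e+01] [ 0.61317358 -1.30488626  0.00319258] 0.05962174950806823 33.2827654574794
[0.05807603 0.09960165 1.98747259]
dish 0.15887487254028762 (array([ 0.58352977, -0.09088901,  0.04365976]), 17179.5)
dish 0.1508748725402876 (array([ 0.57944979, -0.08943288,  0.04639784]), 17179.5)
```

Call:
{"fn": "servo_tool", "kwargs": {"plan": [[5.5,0.05,0.1,0.6,0,0,0],[5.5,0.05,0.1,1.2,0,0,0],[5.5,0.05,0.1,1.6,0,0,0],[5.5,0.05,0.1,1.8,0,0,0],[5.5,0.05,0.1,1.95,0,0,0],[5.5,0.05,0.1,1.95,0,0,0],[5.5,0.05,0.1,1.95,0,0,0]]}}

```text
clock: 27.0
position: [0.5871, -0.0941, 0.0862]
tool_rot: [-3.142, -0.0, -0.329]
force: [0.4, -1.0, -0.2]
grip_width: 0.06
finger_force: 33.4
```

Call:
{"fn": "servo_tool", "kwargs": {"plan": [[5.5,0,0,0.1,0,0,0],[5.5,0,0,0.15,0,0,0],[5.5,0,0,0.15,0,0,0]]}}

```text
clock: 27.3
position: [0.5877, -0.0943, 0.086]
tool_rot: [-3.141, -0.002, -0.328]
force: [-5.1, 0.0, 21.0]
grip_width: 0.0596
finger_force: 35.3
```

Call:
{"fn": "servo_tool", "kwargs": {"plan": [[5.5,0,0,-0.15,0,0,0],[7,0,0,-0.15,0,0,0],[8.5,0,0,-0.15,0,0,0],[8.5,0,0,-0.15,0,0,0],[8.5,0,0,-0.15,0,0,0],[8.5,0,0,-1.5,0,0,0],[8.5,0,0,-4,0,0,0],[8.5,0,0,-8,0,0,0],[8.5,-0.7,-2.3,-9,0,0,0],[8.5,-2,-6.5,-9,0,0,0]]}}

```text
clock: 28.3
position: [0.59, -0.0286, 0.1779]
tool_rot: [-3.141, -0.004, -0.334]
force: [0.9, 0.9, -0.9]
grip_width: 0.0848
finger_force: 0.0
```

Call:
{"fn": "servo_tool", "kwargs": {"plan": [[5,-1.4,-4.7,0,0,0,0],[5,-2.8,-9.4,0,0,0,0],[5,-4.2,-14,0,0,0,0],[5,-5.6,-18.6,0,0,0,0],[5,-7,-23.2,0,0,0,0],[5,-8.4,-27.8,0,0,0,0],[5,-9.5,-31.5,0,0,0,0],[5,-10.2,-33.5,0,0,0,0],[5,-10.2,-33.5,0,0,0,0],[5,-10.2,-33.5,0,0,0,0]]}}

```text
clock: 29.3
position: [0.6006, 0.323, 0.175]
tool_rot: [3.141, -0.001, -0.329]
force: [0.3, -1.2, 0.6]
grip_width: 0.0501
finger_force: 0.0
```

Run:
```python
from h import *
s=bot.observe();print(s['position'],np.degrees(s['tool_rot']),s['force'],s['grip_width'],s['qd'].max())
f=save('wrist','w14');g=save('scene','s14');t=save('top','t14')
ht=cv2.cvtColor(t,cv2.COLOR_BGR2HSV)
u=proj('t14',[.5866,-.0934,.139]);print(u,ht[int(u[1]),int(u[0])])
for th in (40,60,80):
    m=((ht[...,1]<th)&(ht[...,2]>100)).astype(np.uint8)*255
    try:print('dish',th,fitcirc('t14',u,.139,.031,m))
    except Exception as e:print(e)
# puller: gray blob in wrist near projection
hsv=cv2.cvtColor(f,cv2.COLOR_BGR2HSV)
a,b=proj('w14',[.602,.3235,.089]),proj('w14',[.602,.3235,.025]);print('exp top/foot',a,b)
x0,y0=np.minimum(a,b).astype(int)-35;x1,y1=np.maximum(a,b).astype(int)+35;print(x0,y0,x1,y1)
m=(hsv[...,1]<50).astype(np.uint8)*255;n,l,st,c=cv2.connectedComponentsWithStats(m[y0:y1,x0:x1])
for i in range(1,n):
    if st[i,4]>60:print(st[i]+[x0,y0,0,0,0],c[i]+[x0,y0])
sub=hsv[y0:y1:5,x0:x1:4]
for r in range(sub.shape[0]): print(y0+5*r,' '.join(f'{v:3d}' for v in sub[r,:,1]))
```

```text
[0.60064648 0.32296792 0.17502995] [ 1.79963671e+02 -3.07693360e-02 -1.88428892e+01] [ 0.30713743 -1.24315981  0.55343277] 0.05006998551682561 0.022060491369675164
[295.73142759 159.85912879] [ 80   3 219]
dish 40 (array([ 0.58677609, -0.09273814,  0.03265055]), 389.0)
dish 60 (array([ 0.58731587, -0.09295734,  0.03318088]), 398.5)
dish 80 (array([ 0.58742293, -0.09335315,  0.03372137]), 411.5)
exp top/foot [255.2234174  178.58872745] [255.41325905 165.9727292 ]
220 130 290 213
[243 158  23  30 538] [253.8401487  172.82527881]
130 104  96 101  99  96  98  96  95  93  99  95  99  99  99  91  91  91  92
135 123  95  95  98  94  96  96  98 102  93  94  98  92  94  95  99  91  93
140  90 106  95  96  97  97  94  90  94  93  94  94  93  91  97  93  91  92
145  97 124  93  94  91  98  91  94  95  95  95  96  93 105 107 109 108  98
150  96  88  94  96  95  96  95  92  95  91  90  99  96 105 107 101 102  98
155  90  93 129  99  94  90  93  92 106 108 108  99  99 104  98 102 104  91
160  96  88  97  94  95  92  97  19  26  40  38 105  92 104 100 100  94  93
165  94  91  96 124  90  94   5  45  51  42  40  20 111 107  97  91  93  94
170  94  91  89  89  91  90  24   7   6  31  24  34 103  91  92  92  93  90
175  96  93  94  94 114  92   5  48   7   6  38  11  95  93  93  93  93  96
180  89  92  94  99  98  95   5  11   6   9   3  16  92  93  95  93  93  89
185  94  92  89  91  93 111  91   4   5   8  27  97  95  89  93  92  97  96
190  94  92  91  91  93 104  93  94  91  92  92  91  94  96  96  93  98  96
195  90  96  91  96  92  91  95  88  94  93  99  93  98  94  94  94  93  95
200  94  91  91  92  91  94 110  94  91  97  95  98  93  94  95 101  96  95
205  94  93  91  91  92  95  97 103  92  96  94  94  94  98  95  93  95  95
210  91  92  95  97  91  96  95 116  96  95  96  94  92  99  99  96  88  96
```

Call:
{"fn": "servo_tool", "kwargs": {"plan": [[5,0,-0.2,3,0,0,0],[5,0,-0.2,7,0,0,0],[5,0,-0.2,11,0,0,0],[5,0,-0.2,13.5,0,0,0],[5,0,-0.2,15,0,0,0],[5,0,-0.2,15.5,0,0,0],[5,0,-0.2,15.5,0,0,0]]}}

```text
clock: 30.15
position: [0.6015, 0.3255, 0.0201]
tool_rot: [-3.141, -0.0, -0.329]
force: [0.5, -0.0, 0.7]
grip_width: 0.0502
finger_force: 0.0
```

Call:
{"fn": "servo_tool", "kwargs": {"plan": [[1.5,0,0,0,0,0,0],[1.5,0,0,0,0,0,0],[1.5,0,0,0,0,0,0],[1.5,0,0,0,0,0,0],[1.5,0,0,0,0,0,0]], "force": 40}}

```text
clock: 30.65
position: [0.6019, 0.3261, 0.0212]
tool_rot: [-3.14, -0.001, -0.328]
force: [-0.7, -1.5, 7.4]
grip_width: 0.0219
finger_force: 38.8
```

Call:
{"fn": "servo_tool", "kwargs": {"plan": [[1.5,0,0,-2,0,0,0],[1.5,0,0,-6,0,0,0],[1.5,0,0,-10.5,0,0,0],[1.5,0,0,-15,0,0,0],[1.5,1,3.3,-16.5,0,0,0],[1.5,2.3,7.6,-16.5,0,0,0],[1.5,3.6,11.9,-16.5,0,0,0],[1.5,5,16.3,-16.5,0,0,0],[1.5,6.3,20.6,-16.5,0,0,0],[1.5,7.6,24.9,-16.5,0,0,0]]}}

```text
clock: 31.65
position: [0.5926, 0.0639, 0.1856]
tool_rot: [-3.141, -0.001, -0.328]
force: [1.6, 0.3, -1.2]
grip_width: 0.0215
finger_force: 39.5
```

Call:
{"fn": "servo_tool", "kwargs": {"plan": [[1.5,1.3,4.3,0,0,0,0],[1.5,2.6,8.5,0,0,0,0],[1.5,3.7,12,0,0,0,0],[1.5,4.4,14.3,0,0,0,0],[1.5,4.6,15.2,0,0,0,0],[1.5,4.6,15.2,0,0,0,0],[1.5,4.6,15.2,0,0,0,0],[1.5,4.6,15.2,0,0,0,0]]}}

```text
clock: 32.45
position: [0.5875, -0.0914, 0.1846]
tool_rot: [-3.141, 0.0, -0.326]
force: [-0.4, -0.1, -0.4]
grip_width: 0.022
finger_force: 39.5
```

Run:
```python
from h import *
s=bot.observe();print(s['position'],np.degrees(s['tool_rot']),s['force'],s['grip_width'],s['finger_force'])
print(tool(np.array([.5875,-.0934,.1242])-s['position']))
# two-view check of dish from scene before (s14) : rim extents vs model
g=cv2.imread('pics/s14.png');hsv=cv2.cvtColor(g,cv2.COLOR_BGR2HSV)
u=proj('s14',[.5872,-.0931,.139]);th=np.linspace(0,2*np.pi,60)
ring=np.array([proj('s14',[.5872+.031*np.cos(a),-.0931+.031*np.sin(a),.139]) for a in th]);print('model rim',ring.min(0),ring.max(0))
x,y=u.astype(int)
for r in range(y-14,y+16,3):print(r,' '.join(f'{v:3d}' for v in hsv[r,x-26:x+27:3,2]),'|',' '.join(f'{v:3d}' for v in hsv[r,x-26:x+27:3,1]))
print(x,y)
```

```text
[ 0.58746756 -0.09143274  0.18462738] [-1.79965361e+02  9.69532295e-03 -1.87052309e+01] [-0.36668039 -0.11758137 -0.36676981] 0.022017073049642892 39.52003061771393
[0.06718544 0.18894748 6.04261323]
model rim [188.71123527 152.77909816] [211.52661168 164.16334492]
144 185 227 224 218 224 225 219 206 213 208 204 211 203 187 192 203 224 224 | 149  90  93  96  93  90  95  98  95  97  98  95  99 100 101  94  94  98
147 187 227 225 222 220 224 224 223 205 199 199 207 195 194 198 206 205 220 | 150  91  95  96  96  99  93  96 102 101 100  96  95 100  98  95  97  94
150 114 225 224 225 211 219 201 226 224 212 214 203 183 190 196 197 205 211 | 159  94  92  94 100 100 104  96  93  99  94  98 100  95  99  97  98  95
153 109 212 208 225 225 219 223 225 213 208 200 219 200 183 196 201 205 213 | 147 102 102  95  96 100  97  80  49  49  50  78  98  96  99  99  98  96
156 127 228 225 221 223 226 194 206 229 247 210 137 217 192 185 200 202 213 | 137  92  94  97  94  97  14   7   6   5   7  11  12  97  99  96  97 101
159 159 225 227 223 219 223 252 242 239 228 219 212 138 211 195 185 200 208 | 117  93  93  94  97  13   4   5   5   4   3   8  18  98  98  98  94  99
162 229 223 228 227 226 147 239 237 233 235 236 160 106 221 202 194 177  99 |  91  95  91  93  93  80   5   4   5   7   4  10  14  95  98 100  99  93
165 228 224 224 228 230 232 129 140 154 170 131  92 240 220 210  87  99 107 |  91  91  94  92  92  95  30   7   7   9  14  19  94  96  98 103 103  88
168 224 221 227 223 226 230 191  84  76  81  83 100 207 180 111 113 111 104 |  94  96  90  90  94  91  81  15   7   9  12   5 106  95  94  97  92  98
171 222 229 227 224 224 235 229 153 141 121 155 154  63  91 102 111 120 112 |  98  92  94  93  97  92  92  40  14  23  30  23 142  98 105 103  94  96
200 158
```

Call:
{"fn": "servo_tool", "kwargs": {"plan": [[1.5,0.05,0.15,1,0,0,0],[1.5,0.05,0.15,2.5,0,0,0],[1.5,0.05,0.15,4,0,0,0],[1.5,0.05,0.15,5,0,0,0],[1.5,0.05,0.15,5.6,0,0,0],[1.5,0.05,0.15,5.8,0,0,0],[1.5,0.05,0.15,5.8,0,0,0]]}}

```text
clock: 33.15
position: [0.5873, -0.0947, 0.1266]
tool_rot: [3.142, -0.0, -0.328]
force: [-0.8, 0.2, 0.3]
grip_width: 0.0221
finger_force: 39.5
```

Call:
{"fn": "servo_tool", "kwargs": {"plan": [[1.5,0,-0.12,0,0,0,0],[1.5,0,-0.12,0.1,0,0,0],[1.5,0,-0.12,0.2,0,0,0],[1.5,0,-0.12,0.25,0,0,0],[1.5,0,-0.12,0.25,0,0,0]]}}

```text
clock: 33.65
position: [0.5877, -0.0936, 0.1242]
tool_rot: [-3.141, -0.0, -0.329]
force: [-0.1, -0.6, 0.1]
grip_width: 0.0221
finger_force: 39.8
```

Call:
{"fn": "servo_tool", "kwargs": {"plan": [[1.5,0,0,0.1,0,0,0],[1.5,0,0,0.1,0,0,0]]}}

```text
clock: 33.85
position: [0.5883, -0.0938, 0.1241]
tool_rot: [-3.141, -0.002, -0.329]
force: [-3.5, -0.1, 13.7]
grip_width: 0.0221
finger_force: 41.0
```

Contact is at the expected height. I'll release and retreat upward.

Call:
{"fn": "servo_tool", "kwargs": {"plan": [[1.5,0,0,-0.1,0,0,0],[2.8,0,0,-0.1,0,0,0],[4.5,0,0,-0.1,0,0,0],[5.5,0,0,-0.1,0,0,0],[5.5,0,0,-1,0,0,0],[5.5,0,0,-3,0,0,0],[5.5,0,0,-6,0,0,0],[5.5,0,0,-10,0,0,0],[5.5,-2,-3,-13,0,0,0],[5.5,-5,-6,-13,0,0,0]]}}

```text
clock: 34.85
position: [0.5615, -0.0211, 0.2572]
tool_rot: [-3.14, -0.006, -0.331]
force: [0.4, 1.0, -0.7]
grip_width: 0.0549
finger_force: 0.0
```

Call:
{"fn": "servo_tool", "kwargs": {"plan": [[5.5,-4,-3,0,0,0,0],[5.5,-8,-6,0,0,0,0],[5.5,-10,-8,0,0,0,0],[5.5,-10,-8,0,0,0,0]]}}

```text
clock: 35.25
position: [0.4893, 0.091, 0.2538]
tool_rot: [-3.14, 0.001, -0.323]
force: [0.1, 0.3, 0.0]
grip_width: 0.0553
finger_force: 0.0
```

Run:
```python
from h import *
s=bot.observe();print(s['position'],s['force'])
g=save('scene','s15');t=save('top','t15')
c0=[.5872,-.0931]
hs=cv2.cvtColor(g,cv2.COLOR_BGR2HSV)
# silhouette of the stack: grey columns per row vs model
for z,r in((.185,.007),(.165,.012),(.15,.012),(.139,.031),(.115,.023),(.09,.023),(.072,.034)):
    u=proj('s15',[*c0,z]);a=proj('s15',[c0[0]+r*.866,c0[1]-r*.5,z]);b=proj('s15',[c0[0]-r*.866,c0[1]+r*.5,z])
    y=int(round(u[1]));x=int(round(u[0]));q=hs[y,x-20:x+21]
    k=np.where((q[:,1]<55)|(q[:,2]<60))[0]+x-20
    print(z,np.round([a[0],b[0],u[0],y],1),'seen',k.min() if len(k) else None,k.max() if len(k) else None,len(k))
u=proj('t15',[*c0,.192]);print('top',u);h=cv2.cvtColor(t,cv2.COLOR_BGR2HSV)
x,y=u.astype(int)
for r in range(y-12,y+13,2):print(r,' '.join(f'{v:3d}' for v in h[r,x-14:x+15:2,2]))
a=cv2.absdiff(cv2.imread('pics/s10.png')[185:225,165:245],g[185:225,165:245]);print('brush diff',a.mean(),a.max())
```

```text
[0.48926341 0.0910376  0.25380596] [0.05333814 0.25503954 0.04663162]
0.185 [196.2 201.5 198.8 143. ] seen 196 200 5
0.165 [195.  203.9 199.4 150. ] seen 195 203 9
0.15 [195.4 204.3 199.8 155. ] seen 192 209 18
0.139 [188.8 211.5 200.2 158. ] seen 189 211 23
0.115 [192.5 209.1 200.8 166. ] seen 192 208 17
0.09 [193.3 209.7 201.5 173. ] seen 191 221 31
0.072 [190.  213.9 202.  179. ] seen 182 222 39
top [297.16787467 156.50602467]
144 107 109 108 104 105 115 117 122 121 121 120 119 122 119 123
146 106 109 106 103 107 115 120 122 119 120 120 119 121 120 123
148 108 109 107 108 113 122 133 134 124 121 119 121 120 121 125
150 111 113 114 129 154 159 157 173 184 159 125 119 108 100 104
152 117 132 159 161 158 185 193 210 210 199 172  97  84  84  86
154 134 175 182 154 193 200 195 191 190 204 153 105  83  85  87
156 165 170 165 188 196 195 176 151 134 150 131 119  90  87  87
158 164 153 162 200 179 165 135 122 135 146 136 124  99  87  87
160 136 149 160 206 172 129 138 138 138 142 130 126 100  87  88
162 116 154 163 204 195 137 122 128 129 131 122 125 103  87  88
164 108 113 162 177 196 144 124 126 130 127 121 130  99  88  88
166 111  69 126 132 134 132 131 127 123 120 121 123  97  88  87
168 102  62  73 119 126 122 119 118 122 117 100 110  91  88  87
brush diff 13.194479166666667 126
```

Run:
```python
from h import *
for n in('s10','s14','s15'):
    h=cv2.cvtColor(cv2.imread(f'pics/{n}.png'),cv2.COLOR_BGR2HSV)[170:235,160:250]
    m=((h[...,0]<6)|(h[...,0]>174))&(h[...,1]>170)
    ys,xs=np.where(m);print(n,m.sum(),xs.mean(),ys.mean(),xs.min(),xs.max(),ys.min(),ys.max())
print(bot.job_done())
```

```text
s10 432 48.844907407407405 37.56481481481482 14 76 30 46
s14 436 48.72477064220183 37.46788990825688 14 76 5 46
s15 439 48.94077448747153 37.5125284738041 14 77 30 46
the job is handed in; nothing more can be done
None
```

I handed the job in at about 35 s: the brush lies along the cork strip, and cup, jar, dish and puller stand stacked on the round seat. My final camera checks put the stack upright and centred to within a few mm and the brush unmoved. The handover returned no verdict.

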